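# Unlock the control box and open its door

### The job

The small grey control box on the bench is locked by a quarter-turn cam latch on its top. Take the wing key out of its stand, fit it fully into the latch's slot and turn it clockwise (seen from above) a quarter turn until it stops; leave the key standing in the latch, and swing the door open to about a right angle. Leave the spool, bottle, loupe and circuit board where they are.

Things in the scene. Friction and masses are not known exactly. Their poses are not given: they have to be found in the camera images.
- key_grip (a point): Centre of the flat wing (60 mm along x, 10 thick along y, 30 high) of a loose steel wing key, 82 mm tall, 60 to 110 g, standing upright (z up) in the key stand. Pinch the wing across its 10 mm. The blade's tip is 67 mm below this point. A round shank 12 mm thick joins wing and blade. Half a turn leaves the key the same.
- key_shoulder (a point): Centre of the underside of the key's round shoulder disc (25 mm across), 45 mm below key_grip. Below it is the blade: 22 mm long, 20 wide along x, 6 thick along y, the last 6 mm stepped down to 16 x 3 mm. The shoulder rests on the stand's top now, and on the latch's top when the key is fully in.
- key_stand: Fixed grey plastic block 60 x 60 x 36 mm on a foot plate 84 x 70 x 6 mm, with a slot 23 x 9 mm (long way along its x) in its top that holds the key; lift the key 30 mm to free it. Origin at the centre of its underside, on the bench.
- latch_mouth (a point): Centre of the top of the latch's square rotor block (34 x 34 mm, on the control box; top level, 152 mm above the bench), at its key slot: 23 mm along this frame's x, 9 mm along y, 24 deep, edges chamfered 2.5 mm. The rotor and this frame turn about the vertical here. Its flat tongue points to -x, 45 mm from the axis; the hooked end stands before a tab on the door's top while locked.
- latch (a joint): Turn of the latch, rad: 0 to 0.2 when locked (tongue over the door), 1.57 at its stop, fully unlocked (tongue along the box's top). Grows clockwise seen from above. Stays where it is left; friction about 0.06 N m. The key has about 0.15 rad of play in the slot.
- control_box: Fixed grey sheet-metal box 80 (x) x 120 (y) x 120 mm high; its door forms the front, which faces the box's -x. Origin at the centre of its underside, on the bench. The latch axis is at box x = -12, y = -15 mm.
- door_handle (a point): Grip point, 95 mm above the bench, on the axis of the door's handle: a vertical round bar 10 mm thick, 50 to 112 mm above the bench, joined to the door at both ends, its axis 30 mm before the door's face (6 mm thick, top at 118 mm). The frame turns with the door: x points into it, y from its hinge to its free edge. Can be pinched from above along y.
- door_hinge (a point): Point on the door's vertical hinge line, 95 mm above the bench, at the box's front right edge (its -y side). From here, in the door's frame, the handle is at x = -33, y = +104 mm.
- door (a joint): Door angle, rad: 0 shut, 1.57 a right angle, stop at 1.75; grows counterclockwise seen from above, away from the box. Stays where it is left (friction 0.06 N m). It cannot open while locked.
- spool: Bystander: spool of solder wire, 54 mm across, 44 mm tall, standing. Origin under its centre.
- bottle: Bystander: squeeze bottle with spout, 43 mm across, 121 mm tall. Origin under its centre.
- loupe: Bystander: black eye loupe, 34 mm across, 35 mm tall. Origin under its centre.
- board: Bystander: green circuit board lying flat, 70 x 101 x 12 mm. Origin under its centre.

How it is judged:
By the outcome, as a careful person would: the job done as asked, in the order asked, and still so for the second after the job is handed in, with the robot touching nothing.
It also fails if it takes over 56 s, if anything falls off the work surface, if the arm or the gripper's body presses on something with over 40 N, if the wrist force passes 120 N, or if a joint passes its speed limit or range.

### The arm

A 6-joint arm with a two-finger parallel gripper is mounted at the origin on a cart in front of the work surface, level with it; the furniture and walls round the work are solid. World frame = base frame: x ahead of the robot, y to its left, z up, the work surface at z = 0. Lengths are in m, angles in rad, forces in N, time in s.
With the tool pointing down it reaches from about 0.3 to 1 m from the base axis. Payload 5.1 kg.
Tool frame: the origin (TCP) lies midway between the tips of the shut fingers; the grasp point (between the pads) lies 19 mm behind it; x points along the fingers, z is the direction in which the jaws open and shut, and the axes are right-handed (so a half turn about x gives the same grasp; the last joint's range is limited). The gripper opens to 95 mm and grips with 3 to 60 N. Pads are 20 mm wide; open, the fingers measure 119 mm over their backs; the gripper's body (75 mm by 180 mm) begins 59 mm behind the grasp point.
Start: joints at [-1.33, 0.124, 1.65, -0, 1.367, -0.083], TCP at [0.207, -0.616, 0.177] pointing down, gripper open.
Joint ranges: [-2.61, 2.61], [-1.02, 2.33], [0.03, 2.71], [-1.35, 4.49], [0.32, 2.68], [-2.91, 2.91]. Speed limits (rad/s): [2.57, 2.57, 3.14, 3.14, 3.14, 3.14].

### API

Orientations are given as a rotation vector (axis times angle).
In Python, from station import robot gives the robot as it stands. The module is installed in compiled form; this text tells all that it offers. Calls block until the motion is done:
- robot.movep(position, orientation): joint-space move of the TCP to a pose.
- robot.move_l(position, attitude=None, vel=0.15): straight line of the TCP; attitude=None keeps the orientation; vel is the mean speed in m/s.
- robot.set_joints(angles): joint-space move.
- robot.grip(opening): finger opening in m; the grip force is fixed at half the most; returns when the fingers have stopped.
- robot.hold(seconds).
- robot.inverse_kinematics(position, orientation): joint angles nearest the present ones, or None.
- robot.sense(): the state.
- robot.read_camera(name): name is "side" or "top" or "wrist"; returns (picture, depth): 384x512x3 uint8, red, green, blue; 384x512 float32, m along the optical axis (not along the pixel's ray), 0 where there is no reading.
- robot.camera_info(name): a dict with "intrinsics" (3x3 intrinsics, pixels), "origin" and "orientation" of the camera in the world; the wrist camera has in their place "tool_from_camera" (4x4, takes a point from camera to tool coordinates, whose origin is the TCP and whose axes are the tool frame's). Camera axes: x right, y up, looking along -z (the intrinsics and any distortion apply to the point x, -y, -z); pixel columns grow to the right and rows downward; lengths in m; the calibration is good to about 2 mm. A picture is of the moment at which its call begins: read the wrist's pose just before it. camera_info takes no time and is no camera call.
A pose or a line that the arm cannot do raises robot.PlanningError and nothing moves.
- robot.job_done(): hands the job in, once; it reports no verdict.
Trained networks look in the newest picture that a camera, given by its name, has taken for a name from the list of things; names that differ only in an ending like _2 or _b are one class to them, and where a whole thing is asked for, a point or a joint stands for the part that bears it (a point fixed in the world has none). Each returns a list of dicts, best first, with "confidence" (0 to 1); they miss things now and then, are a little off and sometimes report something else, mostly with a low value. They report only what shows in the picture. A call takes as long as a camera call.
- robot.masks_of(label, camera): "pixels" (384x512 bool, what is visible of it) and "bbox" ([left, top, right, bottom] in pixels, round what is visible of it).
- robot.place_of(label, camera): "position" ([column, row] in pixels: a listed point, or the origin of a listed thing).
The state is a dict: "time": time; "joint_pos": joint angles; "joint_velocities": joint speeds; "effort": joint torques, N m; "tool_pos": TCP position; "eef_rot": TCP orientation; "contact_force": force on the tool from outside, world axes, zero at the start; "wrist_torque": the same for the moment, N m; "opening": finger opening in m.
Only numpy, scipy, OpenCV 4.12 (cv2) and the standard library are available. Lean on these libraries where they do the work, as an engineer would, in place of code of your own. Each camera call takes 0.05 s, during which the arm holds its last target.

## Working session

There is one attempt and no reset: what is moved stays moved. The work goes in short steps, each a Python script; the robot and the scene stay as the last script left them, time stands still between calls to the robot, and variables do not carry over. Pictures are saved under pics/ and viewed, and the job is handed in when it is done.

```bash
mkdir -p pics; ls; cat > h.py <<'E'
import numpy as np, cv2
from station import robot
from scipy.spatial.transform import Rotation as R
def cam(name):
    s=robot.sense(); pic,d=robot.read_camera(name); i=robot.camera_info(name)
    K=np.array(i["intrinsics"])
    if name=="wrist":
        T=np.eye(4);T[:3,:3]=R.from_rotvec(s["eef_rot"]).as_matrix();T[:3,3]=s["tool_pos"]
        T=T@np.array(i["tool_from_camera"])
    else:
        T=np.eye(4);o=np.array(i["orientation"]);T[:3,:3]=o if o.shape==(3,3) else R.from_rotvec(o).as_matrix();T[:3,3]=i["origin"]
    return pic,d,K,T,i
def save(pic,fn): cv2.imwrite("pics/"+fn,cv2.cvtColor(pic,cv2.COLOR_RGB2BGR))
def ray(uv,K,T):
    x=(uv[0]-K[0,2])/K[0,0];y=(uv[1]-K[1,2])/K[1,1]
    return T[:3,3],T[:3,:3]@np.array([x,-y,-1])
def atz(uv,z,K,T):
    o,r=ray(uv,K,T);return o+r*(z-o[2])/r[2]
def cloud(d,K,T):
    v,u=np.mgrid[:d.shape[0],:d.shape[1]]
    P=np.stack([(u-K[0,2])/K[0,0]*d,-(v-K[1,2])/K[1,1]*d,-d],-1)
    return P@T[:3,:3].T+T[:3,3]
def proj(p,K,T):
    q=T[:3,:3].T@(np.asarray(p)-T[:3,3]);return np.array([K[0,2]+K[0,0]*q[0]/-q[2],K[1,2]-K[1,1]*q[1]/-q[2]])
E
python3 - <<'E'
from h import *
print(robot.sense())
for n in ["side","top"]:
    p,d,K,T,i=cam(n); save(p,n+"0.png"); print(n,i)
    for l,z in [("key_grip",.105),("key_shoulder",.036),("key_stand",0),("latch_mouth",.152),("control_box",0),("door_handle",.095),("door_hinge",.095),("spool",0),("bottle",0),("loupe",0),("board",0)]:
        for r in robot.place_of(l,n)[:2]:
            print(n,l,round(r["confidence"],2),np.round(r["position"],1),np.round(atz(r["position"],z,K,T),4))
E
```

```text
pics
{'time': 0.0, 'joint_pos': array([-1.32959206e+00,  1.24468851e-01,  1.65172629e+00, -8.81523969e-06,
        1.36749981e+00, -8.26221765e-02]), 'joint_velocities': array([-2.80746544e-05,  1.39161701e-03, -9.66355631e-05,  3.41291841e-04,
       -8.69666434e-05, -5.02873548e-05]), 'effort': array([-2.18018990e-04, -4.17601776e+01, -3.59930706e+01,  7.75245368e-02,
        4.93833655e-02, -1.79356821e-04]), 'tool_pos': array([ 0.20660439, -0.61550172,  0.1756797 ]), 'eef_rot': array([ 0.96877633,  1.34681925, -0.96652642]), 'contact_force': array([ 0.0091339 , -0.19047513,  0.34401844]), 'wrist_torque': array([ 0.02077189, -0.00984635,  0.00247607]), 'opening': 0.09531417488637783}
side {'intrinsics': array([[405.22025239,   0.        , 250.73489517],
       [  0.        , 405.22025239, 189.56089389],
       [  0.        ,   0.        ,   1.        ]]), 'origin': array([ 0.51217576, -0.5203042 ,  0.51301275]), 'orientation': array([ 1.0549252, -0.0124964, -0.0285354])}
side key_shoulder 0.7 [204.7 199.4] [0.4287 0.2787 0.036 ]
side key_stand 0.55 [211.1 213.2] [0.4416 0.2758 0. 
[... 668 characters left out ...]
 223.7] [0.436  0.2739 0.105 ]
top key_grip 0.43 [293.8 230.4] [0.4208 0.1354 0.105 ]
top key_stand 0.67 [233.2 224.6] [0.4341 0.2755 0.    ]
top latch_mouth 0.63 [350.6 169.7] [0.5513 0.0158 0.152 ]
top latch_mouth 0.25 [362.8 205.9] [ 0.4734 -0.0092  0.152 ]
top control_box 0.67 [331.8 178.2] [0.5475 0.0331 0.    ]
top door_handle 0.65 [362.3 206.3] [ 0.4746 -0.0203  0.095 ]
top door_hinge 0.64 [367.  157.7] [ 0.585  -0.0327  0.095 ]
top spool 0.86 [296.7 229.7] [0.4214 0.1203 0.    ]
top bottle 0.68 [179.3 172.7] [0.562  0.4083 0.    ]
top loupe 0.43 [191.2 195.3] [0.5061 0.3787 0.    ]
top board 0.92 [194.6 144.1] [0.6329 0.371  0.    ]
top board 0.34 [180.3 174.3] [0.558  0.4058 0.    ]
```

```bash
python3 - <<'E'
import cv2
for n in ["side0","top0"]:
    im=cv2.imread(f"pics/{n}.png"); cv2.imwrite(f"pics/{n}b.png",cv2.resize(im[90:330,110:430],None,fx=2.5,fy=2.5,interpolation=2))
E
```

```text
(no output)
```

View pics/side0.png

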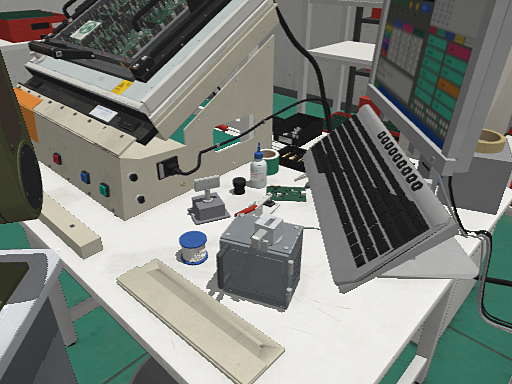

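View pics/top0.png

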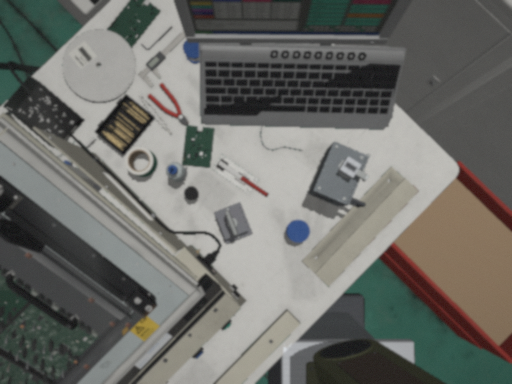

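```bash
ls pics
```

```text
side0.png
side0b.png
top0.png
top0b.png
```

View pics/top0b.png

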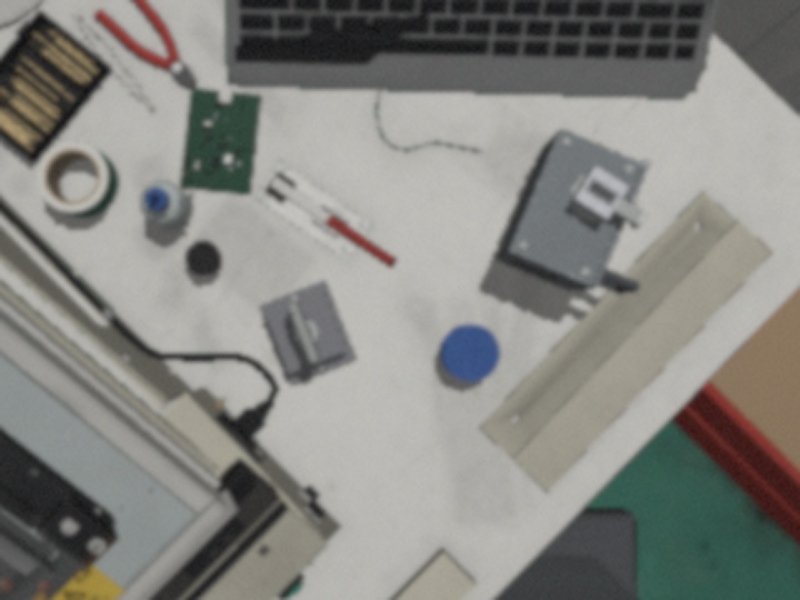

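View pics/side0b.png

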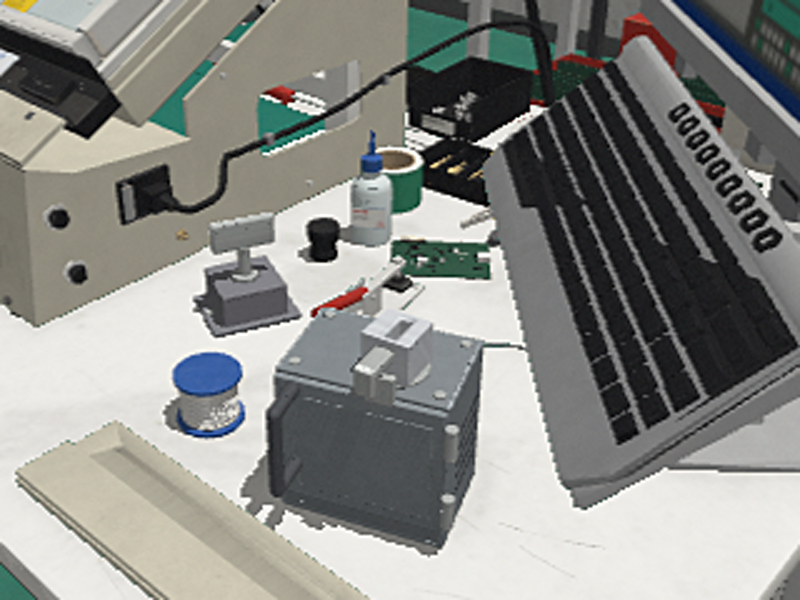

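```bash
cat >> h.py <<'E'
def att(a):
    x=np.array([0,0,-1.]);z=np.array([np.cos(a),np.sin(a),0]);y=np.cross(z,x)
    return R.from_matrix(np.stack([x,y,z],1)).as_rotvec()
E
python3 - <<'E'
from h import *
print(robot.camera_info("wrist"))
C=[]
for n in ["side","top"]:
    p,d,K,T,i=cam(n); P=cloud(d,K,T)[d>0]; C.append(P)
    m=P[(abs(P[:,0]-.5)<.35)&(abs(P[:,1]-.25)<.5)]
    H=np.zeros((20,14))
    for x,y,z in m:
        a=int((.75-y)/.05);b=int((x-.15)/.05); H[a,b]=max(H[a,b],z)
    print(n,"rows y=.725 down step .05, cols x=.175..");print((H*1000).astype(int))
np.save("cl.npy",np.concatenate(C))
print(robot.sense()["time"])
for nm,(x,y,z) in {"key":(.435,.276,.25),"box":(.555,.02,.3)}.items():
  for a in np.deg2rad(np.arange(-180,180,30)):
    q=robot.inverse_kinematics([x,y,z],att(a)); print(nm,round(np.rad2deg(a)),None if q is None else np.round(q,2))
E
```

```text
{'intrinsics': array([[281.38810796,   0.        , 253.99979274],
       [  0.        , 281.38810796, 190.73636432],
       [  0.        ,   0.        ,   1.        ]]), 'tool_from_camera': array([[-1.14280083e-03,  2.38660252e-01, -9.71102455e-01,
        -2.07618633e-01],
       [-1.34819322e-04,  9.71103043e-01,  2.38660556e-01,
         6.62388145e-02],
       [ 9.99999338e-01,  4.03664856e-04, -1.07760135e-03,
        -7.55415591e-04],
       [ 0.00000000e+00,  0.00000000e+00,  0.00000000e+00,
         1.00000000e+00]])}
side rows y=.725 down step .05, cols x=.175..
[[400 416 416 417 417   3   3  11   0 413  58 136 127   0]
 [391 411 420 422 421   1  89  89   0 373 136 136  25   0]
 [358 390 413 425 426   2 425 425 424 420 130  25  27   0]
 [360 374 427 429 429 428 426 427 426 120  30  27   0   0]
 [341 340 421 424 394 396 403 411 108  49  26   0   0   0]
 [279 315 344 357 359 364 375 100  50  51  27   0   0   0]
 [245 313 324 324 325 337 101  92 120   1   8   0   0   0]
 [193 245 303 287 296 107  35  70  95   9   9   0 442 440]
 [180 195 250 259 132 104  36   1  37   5 167 208 
[... 2222 characters left out ...]
]
key 60 [ 0.46 -0.21  1.86 -0.    1.5  -0.59]
key 90 [ 0.46 -0.21  1.86  0.    1.5  -1.11]
key 120 [ 0.46 -0.21  1.86 -0.    1.5  -1.63]
key 150 [ 0.46 -0.21  1.86  0.    1.5  -2.16]
box -180 None
box -150 [-0.06 -0.13  1.7  -0.    1.57  2.56]
box -120 [-0.06 -0.13  1.7   0.    1.57  2.03]
box -90 [-0.06 -0.13  1.7  -0.    1.57  1.51]
box -60 [-0.06 -0.13  1.7   0.    1.57  0.99]
box -30 [-0.06 -0.13  1.7  -0.    1.57  0.46]
box 0 [-0.06 -0.13  1.7   0.    1.57 -0.06]
box 30 [-0.06 -0.13  1.7  -0.    1.57 -0.58]
box 60 [-0.06 -0.13  1.7  -0.    1.57 -1.11]
box 90 [-0.06 -0.13  1.7   0.    1.57 -1.63]
box 120 [-0.06 -0.13  1.7  -0.    1.57 -2.16]
box 150 [-0.06 -0.13  1.7   0.    1.57 -2.68]
```

```bash
python3 - <<'E'
from h import *
def look(tag,labs):
    p,d,K,T,i=cam("wrist"); save(cv2.resize(p,(768,576)),tag+".png"); np.savez(tag,p=p,d=d,K=K,T=T)
    for l,z in labs:
        for r in robot.place_of(l,"wrist")[:2]:
            print(tag,l,round(r["confidence"],2),np.round(r["position"],1),np.round(atz(r["position"],z,K,T),4))
a=np.deg2rad(-25)
robot.movep([.55,.0,.30],att(a)); 
look("w_box",[("latch_mouth",.152),("door_handle",.095),("door_hinge",.095),("control_box",0)])
robot.movep([.436,.275,.26],att(np.deg2rad(-70)))
look("w_key",[("key_grip",.081),("key_shoulder",.036),("key_stand",0)])
s=robot.sense();print(s["time"],s["tool_pos"])
E
```

```text
w_box latch_mouth 0.83 [250.  157.4] [0.5545 0.0221 0.152 ]
w_box door_handle 0.83 [215.2 194.3] [ 0.4791 -0.0122  0.095 ]
w_box door_hinge 0.92 [281.3 173. ] [ 0.583  -0.0247  0.095 ]
w_box door_hinge 0.59 [119.8  36. ] [0.463  0.2353 0.095 ]
w_box control_box 0.94 [245.  144.5] [0.5463 0.0304 0.    ]
w_box control_box 0.44 [284.3 174.5] [ 0.588  -0.0491  0.    ]
w_key key_grip 0.66 [250.1 168.5] [0.4373 0.2811 0.081 ]
w_key key_shoulder 0.68 [251.2 165. ] [0.4359 0.2793 0.036 ]
w_key key_stand 0.57 [253.4 165.8] [0.4307 0.2739 0.    ]
5.5 [0.43658228 0.27436646 0.26013085]
```

View pics/w_box.png

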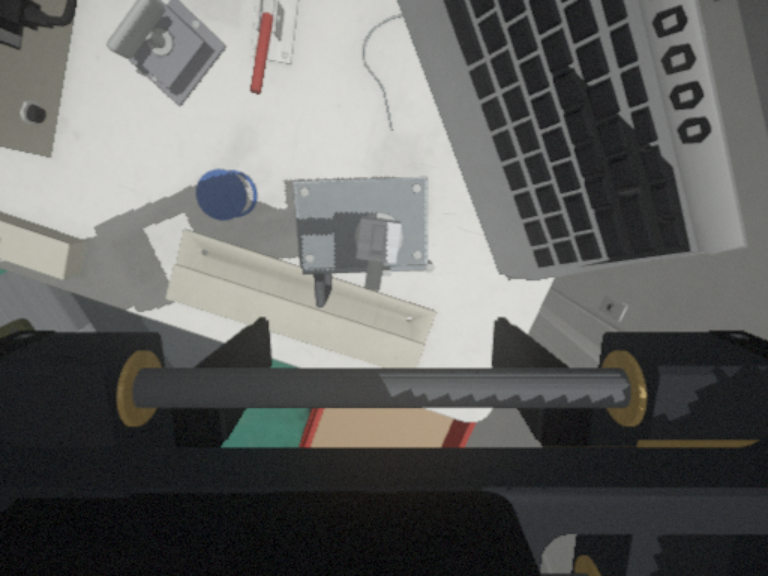

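View pics/w_key.png

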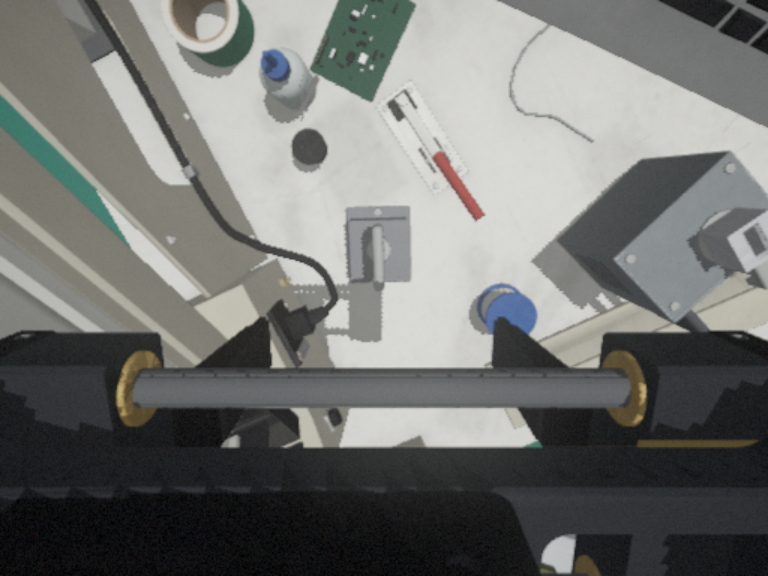

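```bash
python3 - <<'E'
from h import *
def load(t):
    f=np.load(t+".npz"); return f["p"],f["d"],f["K"],f["T"]
def rect(P):
    (c,s,a)=cv2.minAreaRect((P[:,:2]*1000).astype(np.float32)); return np.round(c,1),np.round(s,1),round(a,1)
p,d,K,T=load("w_key"); P=cloud(d,K,T); m=(d>0)&(np.hypot(P[...,0]-.436,P[...,1]-.277)<.06)
Q=P[m]; print("zhist",np.histogram(Q[:,2],bins=np.arange(0,.12,.005)))
w=Q[(Q[:,2]>.087)&(Q[:,2]<.11)]; print("wing",len(w),rect(w),w.mean(0),np.percentile(w[:,2],[50,95]))
s=Q[(Q[:,2]>.03)&(Q[:,2]<.045)]; print("stand",len(s),rect(s),np.median(s[:,2]))
p,d,K,T=load("w_box"); P=cloud(d,K,T); m=(d>0)&(np.hypot(P[...,0]-.555,P[...,1]-.022)<.12)
Q=P[m]; print(np.histogram(Q[:,2],bins=np.arange(0,.17,.005)))
l=Q[Q[:,2]>.145]; print("latch",len(l),rect(l),np.median(l[:,2]))
t=Q[(Q[:,2]>.112)&(Q[:,2]<.126)]; print("top",len(t),rect(t),np.median(t[:,2]))
p,d,K,T=load("w_key")
im=cv2.resize(p[100:180,190:300],None,fx=6,fy=6,interpolation=2); save(im,"key_z.png")
p,d,K,T=load("w_box"); im=cv2.resize(p[110:210,190:300],None,fx=6,fy=6,interpolation=2); save(im,"box_z.png")
C=np.load("cl.npy"); a=np.deg2rad(-70)
# body footprint heights
for off in np.deg2rad([-80,-75,-70,-65,-60]):
    u=np.array([np.cos(off),np.sin(off)]);v=np.array([-u[1],u[0]])
    r=C[:,:2]-[.4365,.277]; A=r@u;B=r@v
    print(np.rad2deg(off),[ (g,round(C[(abs(A)<.09+g)&(abs(B)<.038+g),2].max(),3)) for g in (0,.01,.02)],[ (g,round(C[(abs(B)<.09+g)&(abs(A)<.038+g),2].max(),3)) for g in (0,.01,.02)])
E
```

```text
zhist (array([890, 412,  10,  10,  13,   9, 222, 964,  39,   1,   0,   1,   0,
         5,   1,   3,   3,   2, 226, 255,   2,   0,   0]), array([0.   , 0.005, 0.01 , 0.015, 0.02 , 0.025, 0.03 , 0.035, 0.04 ,
       0.045, 0.05 , 0.055, 0.06 , 0.065, 0.07 , 0.075, 0.08 , 0.085,
       0.09 , 0.095, 0.1  , 0.105, 0.11 , 0.115]))
wing 484 (array([421.1, 293.1]), array([54.6, 70.1]), 45.2) [0.42353483 0.29162401 0.0951572 ] [0.09511033 0.09785698]
stand 1225 (array([435.1, 278.5]), array([60. , 60.1]), 21.5) 0.03582955972288071
(array([3028, 1106,   31,    0,    0,    0,    0,    0,    0,    0,   33,
         14,    4,    4,    5,    5,    3,    6,    2,   13,  235,  459,
        509, 3256, 2148,  215,   18,   37,   50,  219,  557,    0,    0]), array([0.   , 0.005, 0.01 , 0.015, 0.02 , 0.025, 0.03 , 0.035, 0.04 ,
       0.045, 0.05 , 0.055, 0.06 , 0.065, 0.07 , 0.075, 0.08 , 0.085,
       0.09 , 0.095, 0.1  , 0.105, 0.11 , 0.115, 0.12 , 0.125, 0.13 ,
       0.135, 0.14 , 0.145, 0.15 , 0.155, 0.16 , 0.165]))
latch 66207 (array([550.3,   3.4]), array([ 67.4, 163.5]), 63.6) 0.4477509118294
[... 218 characters left out ...]
7)), (0.02, np.float64(0.222))]
-75.0 [(0, np.float64(0.107)), (0.01, np.float64(0.134)), (0.02, np.float64(0.206))] [(0, np.float64(0.102)), (0.01, np.float64(0.107)), (0.02, np.float64(0.189))]
-70.0 [(0, np.float64(0.107)), (0.01, np.float64(0.134)), (0.02, np.float64(0.207))] [(0, np.float64(0.102)), (0.01, np.float64(0.102)), (0.02, np.float64(0.107))]
-65.0 [(0, np.float64(0.107)), (0.01, np.float64(0.136)), (0.02, np.float64(0.137))] [(0, np.float64(0.102)), (0.01, np.float64(0.102)), (0.02, np.float64(0.107))]
-59.99999999999999 [(0, np.float64(0.109)), (0.01, np.float64(0.137)), (0.02, np.float64(0.138))] [(0, np.float64(0.102)), (0.01, np.float64(0.102)), (0.02, np.float64(0.102))]
```

View pics/key_z.png

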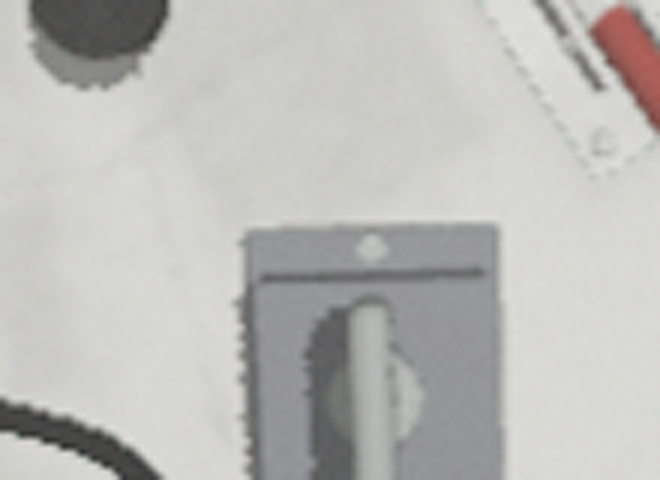

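View pics/box_z.png

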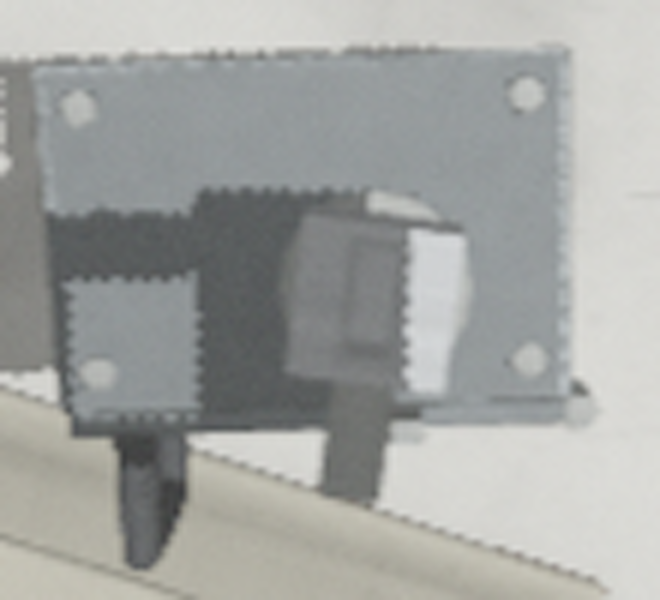

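```bash
python3 - <<'E'
from h import *
def load(t):
    f=np.load(t+".npz"); return f["p"],f["d"],f["K"],f["T"]
def rect(P):
    (c,s,a)=cv2.minAreaRect((P[:,:2]*1000).astype(np.float32)); return np.round(c,1),np.round(s,1),round(a,1)
p,d,K,T=load("w_key"); P=cloud(d,K,T); m=(d>0)
Q=P[m]; r=Q[:,:2]-[.435,.2785]
w=Q[(Q[:,2]>.085)&(Q[:,2]<.11)&(np.hypot(*r.T)<.036)&(abs(r@[-.36,.93])<.015)]; print("wing",len(w),rect(w),w.mean(0),np.percentile(w[:,2],[5,50,95]))
c=w[:,:2]-w[:,:2].mean(0); print("pca",np.rad2deg(np.arctan2(*np.linalg.svd(c)[2][0][::-1])))
p,d,K,T=load("w_box"); P=cloud(d,K,T); m=(d>0)&(np.hypot(P[...,0]-.555,P[...,1]-.022)<.12)
Q=P[m]
l=Q[(Q[:,2]>.147)&(Q[:,2]<.16)]; print("latch",len(l),rect(l),np.median(l[:,2]))
l=l[np.hypot(l[:,0]-.5545,l[:,1]-.022)<.0245]; print("latch",len(l),rect(l),np.median(l[:,2]))
t=Q[(Q[:,2]>.116)&(Q[:,2]<.125)&(np.hypot(Q[:,0]-.546,Q[:,1]-.03)<.078)]; print("top",len(t),rect(t),np.median(t[:,2]))
b=Q[Q[:,2]<.005]; print("bench z",np.median(b[:,2]))
E
```

```text
wing 315 (array([435.6, 278.6]), array([58.4, 10. ]), 21.5) [0.43585813 0.27869762 0.09468268] [0.09214799 0.09484455 0.09661145]
pca -158.44062153354722
latch 614 (array([548.1,   8.1]), array([57.7, 33.9]), 57.4) 0.15161731870036999
latch 594 (array([553.9,  17.1]), array([36.3, 33.9]), 57.4) 0.1516363510923658
top 4619 (array([540.8,  24.1]), array([103.5, 120.1]), 66.7) 0.11977162341672276
bench z -0.00018252100138005378
```

```bash
python3 - <<'E'
from h import *
f=np.load("w_key.npz"); d=f["d"]; P=cloud(d,f["K"],f["T"])[d>0]
C=np.concatenate([np.load("cl.npy"),P[P[:,2]<.3]]); a=np.deg2rad(-68.5)
u=np.array([np.cos(a),np.sin(a)]);v=np.array([-u[1],u[0]]); r=C[:,:2]-[.4356,.2786];A=r@u;B=r@v
for lo in np.arange(-.1,.1,.01):
    print(round(lo,2),[round(float(np.max(C[(A>=lo)&(A<lo+.01)&(B>b)&(B<=b+.02),2],initial=0)),3) for b in np.arange(-.05,.05,.02)])
f=np.load("w_box.npz"); d=f["d"]; P=cloud(d,f["K"],f["T"])[d>0]
a=np.deg2rad(57.4);x=np.array([np.cos(a),np.sin(a)]);y=np.array([-x[1],x[0]])
r=(P[:,:2]-[.5545,.0221]);X=r@x;Y=r@y; m=(P[:,2]>.147)&(P[:,2]<.158)&(abs(X)<.07)&(abs(Y)<.03)
X=X[m];Y=Y[m]; print(np.percentile(X,[0,1,50,99,100]))
b=X>-.012; print("Y",np.percentile(Y[b],[0,1,99,100])); print("Xmax",X.max(), [ (round(q,3),round(Y[(X>=q)&(X<q+.003)].min(),4),round(Y[(X>=q)&(X<q+.003)].max(),4)) for q in np.arange(-.03,.018,.003) if ((X>=q)&(X<q+.003)).any()])
a=np.deg2rad(66.7);x=np.array([np.cos(a),np.sin(a)]);y=np.array([-x[1],x[0]])
r=P[:,:2]-[.546,.0304];X=r@x;Y=r@y;m=(P[:,2]>.118)&(P[:,2]<.123)&(abs(X)<.08)&(abs(Y)<.08)
print("box",np.percentile(X[m],[0.5,99.5]),np.percentile(Y[m],[.5,99.5])); print(x,y)
E
```

```text
-0.1 [0.136, 0.043, 0.107, 0.112, 0.005]
-0.09 [0.118, 0.003, 0.107, 0.108, 0.006]
-0.08 [0.108, 0.004, 0.105, 0.105, 0.006]
-0.07 [0.107, 0.004, 0.104, 0.101, 0.006]
-0.06 [0.107, 0.098, 0.101, 0.006, 0.003]
-0.05 [0.1, 0.099, 0.3, 0.3, 0.006]
-0.04 [0.102, 0.099, 0.034, 0.007, 0.008]
-0.03 [0.036, 0.04, 0.042, 0.042, 0.037]
-0.02 [0.036, 0.04, 0.04, 0.04, 0.036]
-0.01 [0.036, 0.098, 0.097, 0.098, 0.04]
-0.0 [0.093, 0.102, 0.099, 0.098, 0.095]
0.01 [0.036, 0.04, 0.044, 0.083, 0.038]
0.02 [0.036, 0.043, 0.04, 0.04, 0.037]
0.03 [0.036, 0.038, 0.038, 0.04, 0.038]
0.04 [0.006, 0.004, 0.008, 0.004, 0.004]
0.05 [0.005, 0.299, 0.3, 0.006, 0.004]
0.06 [0.003, 0.009, 0.005, 0.004, 0.006]
0.07 [0.006, 0.006, 0.004, 0.005, 0.004]
0.08 [0.004, 0.003, 0.003, 0.004, 0.05]
0.09 [0.003, 0.003, 0.004, 0.052, 0.055]
[-0.0441277  -0.03404977 -0.00351462  0.01352679  0.01361603]
Y [-0.01905565 -0.01882579  0.01449763  0.01481033]
Xmax 0.01361603312052718 [(np.float64(-0.027), np.float64(-0.0005), np.float64(0.0007)), (np.float64(-0.024), np.float64(0.0024), np.float64(0.0024)), (np.float64(-0.021), np.float64(-0.0181), np.float64(0.0145)), (np.float64(-0.018), np.float64(-0.019), np.float64(0.0148)), (np.float64(-0.015), np.float64(-0.0185), np.float64(0.0138)), (np.float64(-0.012), np.float64(-0.0181), np.float64(0.0141)), (np.float64(-0.009), np.float64(-0.019), np.float64(0.0146)), (np.float64(-0.006), np.float64(-0.0185), np.float64(0.0147)), (np.float64(-0.003), np.float64(-0.0181), np.float64(0.0141)), (np.float64(-0.0), np.float64(-0.019), np.float64(0.0143)), (np.float64(0.003), np.float64(-0.0186), np.float64(0.0146)), (np.float64(0.006), np.float64(-0.0181), np.float64(0.0148)), (np.float64(0.009), np.float64(-0.0191), np.float64(0.0141)), (np.float64(0.012), np.float64(-0.0185), np.float64(0.0145))]
box [-0.03970113  0.04356272] [-0.05741951  0.06146741]
[0.3955455  0.91844638] [-0.91844638  0.3955455 ]
```

```bash
python3 - <<'E'
from h import *
a=np.deg2rad(-68.5)
robot.grip(.032)
robot.move_l([.4356,.2786,.18],att(a),vel=.2)
robot.move_l([.4356,.2786,.068],vel=.15)
print(robot.sense()["contact_force"],robot.sense()["tool_pos"])
robot.grip(0.0); s=robot.sense(); print(s["opening"],s["contact_force"],s["time"])
robot.move_l([.4356,.2786,.13],vel=.12)
s=robot.sense(); print(s["opening"],s["contact_force"],s["time"],s["tool_pos"])
robot.move_l([.4356,.2786,.20],vel=.25)
p,*_=cam("wrist"); save(cv2.resize(p,(768,576)),"held.png")
p,*_=cam("side"); save(cv2.resize(p[100:300,130:330],(600,600)),"held_s.png")
E
```

```text
[ 0.05724133  0.31182545 -0.08532895] [0.4366158  0.27909699 0.06938996]
0.0006451300576261889 [ 0.24638913 -0.64030479  0.14277825] 8.8083
0.00016102278417219076 [-0.57855727  0.05369596  0.82701218] 9.475 [0.43527765 0.27841331 0.12951622]
```

View pics/held.png

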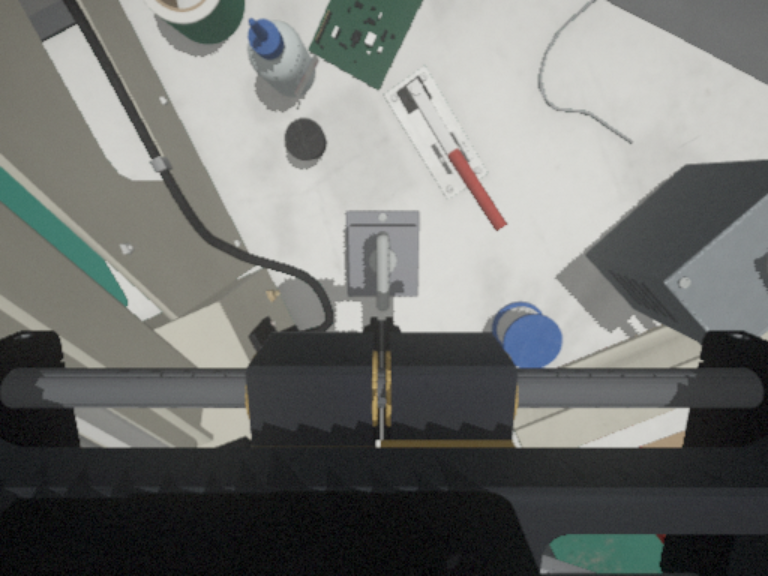

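View pics/held_s.png

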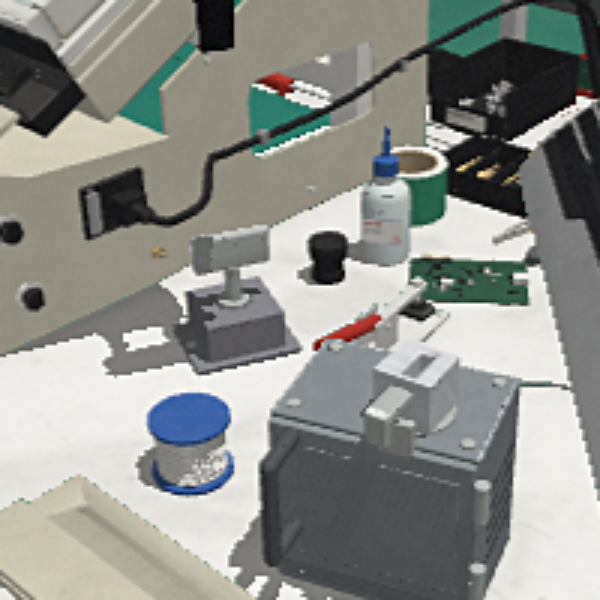

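```bash
python3 - <<'E'
from h import *
s=robot.sense(); print(s["tool_pos"],R.from_rotvec(s["eef_rot"]).as_matrix().round(3), s["opening"])
p,d,K,T,i=cam("wrist")
print("TCP px",proj(s["tool_pos"],K,T)*1.5,"grasp px",proj(s["tool_pos"]+[0,0,.019],K,T)*1.5)
print("stand",proj([.4356,.2786,.036],K,T)*1.5,proj([.4356,.2786,.096],K,T)*1.5)
P=cloud(d,K,T); v,u=np.mgrid[:384,:512]
for (c,r) in [(254,215),(254,225),(254,240),(254,180),(254,160)]: print(c,r,d[r,c],P[r,c])
print(R.from_rotvec([ 0.96877633,  1.34681925, -0.96652642]).as_matrix().round(3))
i=robot.camera_info("top"); print(i["orientation"])
pt,dt,K,T,_=cam("top"); save(cv2.resize(pt[150:300,150:350],(800,600)),"top_miss.png")
print("tcp in top",(proj(s["tool_pos"],K,T)-[150,150])*4)
E
```

```text
[0.43449456 0.27806128 0.19773815] [[-0.003  0.93   0.367]
 [-0.002  0.367 -0.93 ]
 [-1.    -0.004  0.   ]] 0.00017112489778341004
TCP px [382.06541774 314.83471826] grasp px [382.22221586 327.26170903]
stand [381.24757094 257.23622891] [381.40881757 271.34640677]
254 215 0.1749637 [0.44359029 0.28229678 0.23901449]
254 225 0.15697251 [0.44400184 0.28248741 0.25744531]
254 240 0.13916987 [0.44326604 0.2822264  0.27598978]
254 180 0.3165991 [0.43625404 0.2791848  0.09501758]
254 160 0.31030527 [0.4573659  0.28749937 0.09583723]
[[-0.001  0.948  0.318]
 [ 0.002  0.318 -0.948]
 [-1.     0.    -0.002]]
[ 0.05156912 -0.04551795 -1.57235781]
tcp in top [309.76062438 297.22932158]
```

View pics/top_miss.png

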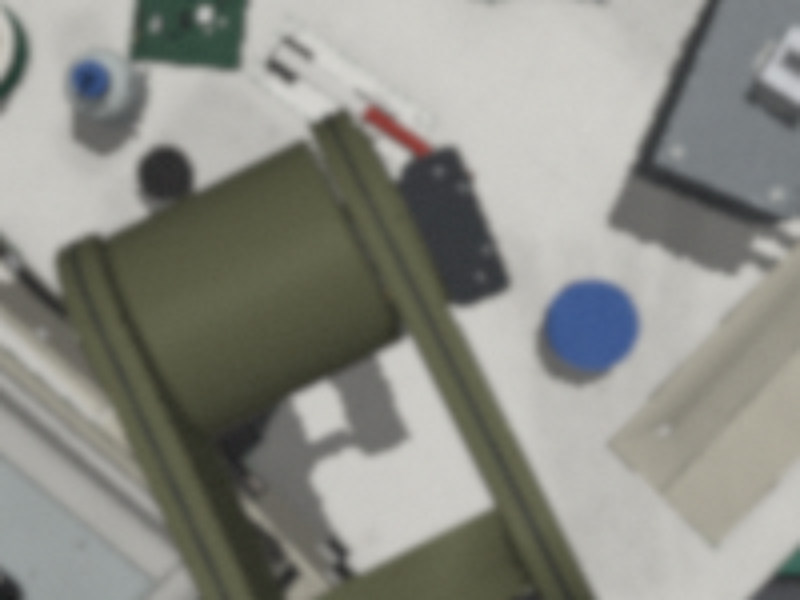

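```bash
python3 - <<'E'
from h import *
s=robot.sense(); 
p,d,K,T,i=cam("wrist")
P=cloud(d,K,T); M=R.from_rotvec(s["eef_rot"]).as_matrix()
L=(P-s["tool_pos"])@M
for r in range(186,226,2): print(r,[np.round(L[r,c]*1000).astype(int).tolist() if d[r,c]<.3 else '-' for c in (236,246,251,254,257,262,272)])
save(cv2.resize(p[150:260,180:330],None,fx=5,fy=5,interpolation=0),"fing.png")
E
```

```text
186 ['-', '-', '-', '-', '-', '-', '-']
188 ['-', '-', '-', '-', '-', '-', '-']
190 ['-', '-', '-', '-', '-', '-', '-']
192 ['-', '-', '-', '-', '-', '-', '-']
194 ['-', '-', '-', '-', '-', '-', '-']
196 ['-', '-', '-', '-', '-', '-', '-']
198 ['-', '-', '-', '-', '-', '-', '-']
200 ['-', '-', '-', '-', '-', '-', '-']
202 ['-', '-', '-', '-', '-', '-', '-']
204 ['-', '-', '-', '-', '-', '-', '-']
206 ['-', '-', '-', '-', '-', '-', '-']
208 ['-', '-', '-', '-', '-', '-', '-']
210 ['-', '-', '-', '-', '-', '-', '-']
212 ['-', [-40, 11, -6], '-', '-', [-40, 12, 1], '-', '-']
214 ['-', [-43, 11, -6], [-39, 10, -2], [-40, 10, -1], [-44, 11, 1], '-', '-']
216 ['-', [-47, 11, -5], [-43, 10, -2], [-44, 10, -1], [-48, 11, 1], [-47, 11, 4], '-']
218 ['-', [-51, 11, -5], [-48, 10, -2], [-46, 10, -1], [-51, 11, 1], [-53, 12, 4], '-']
220 ['-', [-54, 11, -5], [-51, 10, -2], [-49, 9, -1], [-54, 11, 1], [-55, 12, 4], '-']
222 [[-121, 35, -7], [-121, 35, -3], [-55, 10, -2], [-54, 10, -1], [-58, 11, 1], [-121, 34, 2], [-121, 34, 5]]
224 [[-124, 35, -6], [-124, 35, -3], [-58, 10, -2], [-57, 10, -1], [-62, 12, 1], [-123, 34, 2], [-123, 35, 5]]
```

View pics/fing.png

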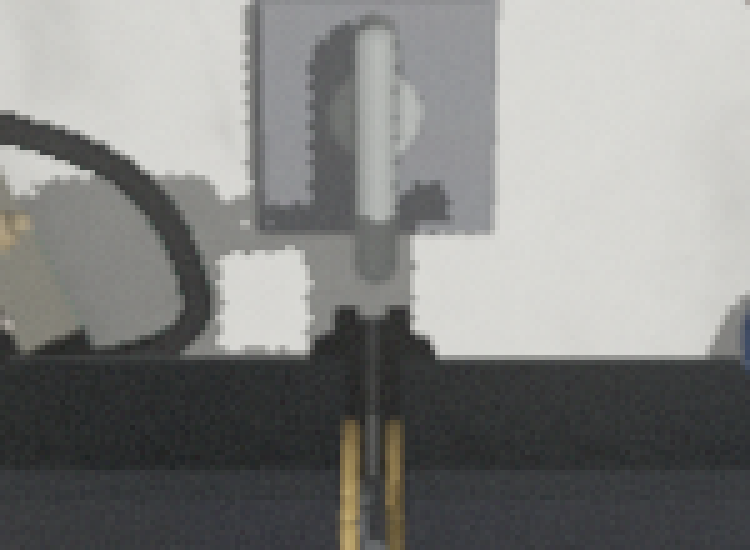

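```bash
python3 - <<'E'
from h import *
s=robot.sense(); p,d,K,T,i=cam("side")
for k in (0,.019,.038,.05): print(k,proj(s["tool_pos"]+[0,0,k],K,T))
save(cv2.resize(p[30:180,130:280],(600,600)),"side_f.png")
P=cloud(d,K,T); m=(d>0)&(np.hypot(P[...,0]-.4345,P[...,1]-.278)<.02)&(P[...,2]>.12)
print("lowest z",np.sort(P[m][:,2])[:8], P[m][np.argsort(P[m][:,2])[:3]])
q=s["joint_pos"]; print(q, s["time"])
E
```

```text
0 [202.9262409  133.11283685]
0.019 [202.36060998 124.49428707]
0.038 [201.78219135 115.68089025]
0.05 [201.41008824 110.0111344 ]
lowest z [0.23467729 0.2350639  0.23530736 0.23572338 0.23577316 0.23595769
 0.23640032 0.23641095] [[0.44512941 0.27919709 0.23467729]
 [0.43339937 0.27247883 0.2350639 ]
 [0.44323453 0.27746768 0.23530736]]
[ 4.65161069e-01 -1.86887657e-01  1.91841742e+00  1.03971830e-05
  1.41360696e+00  1.66073816e+00] 10.1583
```

View pics/side_f.png

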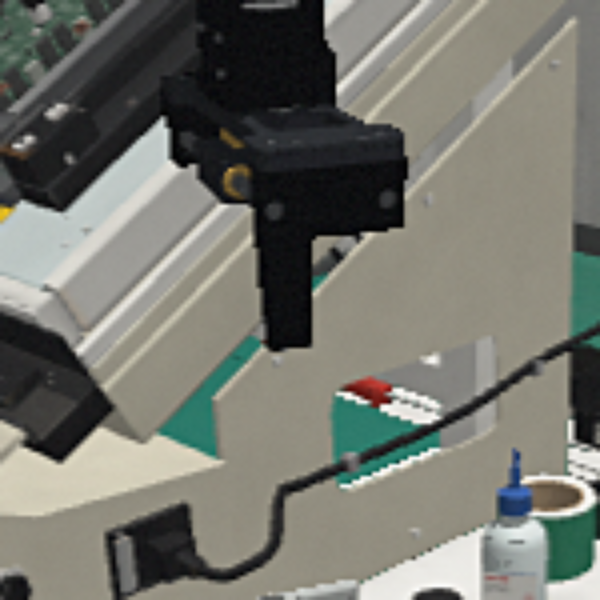

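```bash
echo 'D=.037  # real finger tips sit this far above reported TCP' >> h.py; python3 - <<'E'
from h import *
a=np.deg2rad(-68.5)
robot.grip(.032)
robot.move_l([.4356,.2786,.12-D],att(a),vel=.25)
s=robot.sense(); print(s["tool_pos"])
e=np.array([.4356,.2786])-s["tool_pos"][:2]
robot.move_l([.4356,.2786,.068-D],vel=.15)
s=robot.sense(); print(s["contact_force"],s["tool_pos"],s["opening"])
robot.grip(0.0); s=robot.sense(); print(s["opening"],s["contact_force"],s["time"])
E
```

```text
[0.43621565 0.27890764 0.08391592]
[ 0.01761098 -0.09119973  0.89264304] [0.43661903 0.2791254  0.03242889] 0.03209989483910447
0.009777135853956308 [-0.64683793 -0.15839209  2.58126055] 12.5667
```

```bash
python3 - <<'E'
from h import *
a=np.deg2rad(-68.5)
robot.move_l([.4356,.2786,.20],vel=.2)
s=robot.sense(); print(s["opening"],s["contact_force"],s["time"],s["tool_pos"])
np.save("held_tool.npy",s["tool_pos"])
robot.movep([.5545,.0178,.205],att(np.deg2rad(57.4-90)))
robot.hold(.2)
s=robot.sense(); print(s["opening"],s["contact_force"],s["wrist_torque"],s["time"],s["tool_pos"])
p,d,K,T,i=cam("wrist"); save(cv2.resize(p,(768,576)),"at_latch.png");np.savez("at_latch",p=p,d=d,K=K,T=T)
for l,z in [("latch_mouth",.152),("key_shoulder",.177)]:
    for r in robot.place_of(l,"wrist")[:1]: print(l,r["confidence"],r["position"],atz(r["position"],z,K,T))
p,d,K,T,i=cam("side"); save(cv2.resize(p[100:300,170:370],(600,600)),"at_latch_s.png");np.savez("at_latch_s",p=p,d=d,K=K,T=T)
for l,z in [("latch_mouth",.152),("key_shoulder",.177),("key_grip",.22)]:
    for r in robot.place_of(l,"side")[:1]: print(l,r["confidence"],r["position"],atz(r["position"],z,K,T))
E
```

```text
0.010155959876451395 [ 0.44793284 -0.14048937 -1.27713863] 13.5583 [0.43459477 0.2780815  0.19802563]
0.009289004081865521 [-0.53567063 -0.55108058 -0.75829405] [-0.07904094 -0.08665802  0.00372735] 14.8667 [0.55427493 0.01890251 0.2049068 ]
latch_mouth 0.91 [255.3, 192.7] [0.55512992 0.01913156 0.152     ]
key_shoulder 0.97 [256.7, 213.0] [0.54958232 0.00835781 0.177     ]
latch_mouth 0.68 [273.9, 220.3] [0.56368384 0.01559983 0.152     ]
key_grip 0.56 [266.6, 161.7] [0.55566042 0.0894475  0.22      ]
```

View pics/at_latch.png

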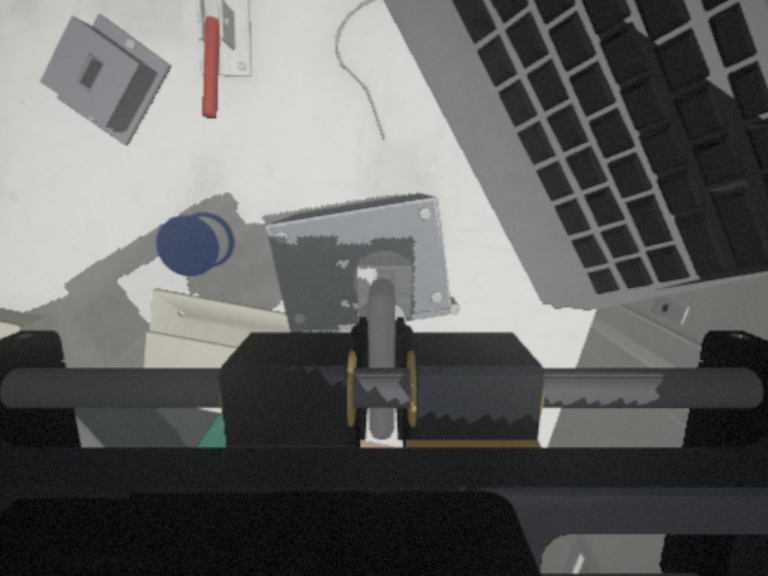

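View pics/at_latch_s.png

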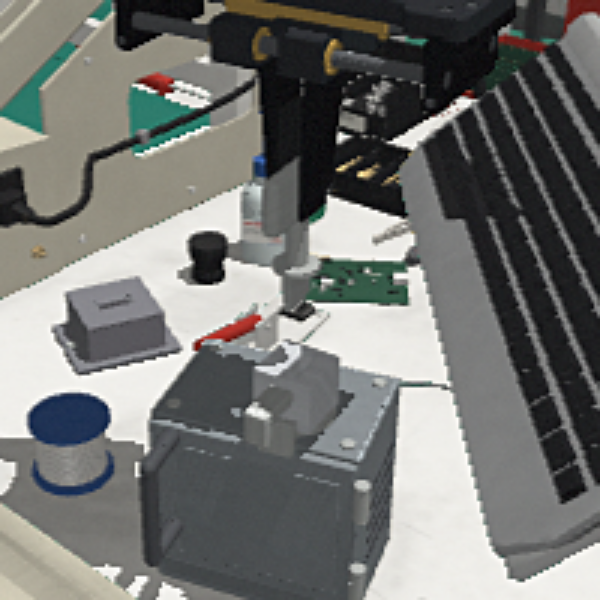

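```bash
python3 - <<'E'
from h import *
f=np.load("at_latch.npz");d=f["d"];T=f["T"];K=f["K"];P=cloud(d,K,T)
s=robot.sense();M=R.from_rotvec(s["eef_rot"]).as_matrix();L=(P-s["tool_pos"])@M
w=(d>0)&(L[...,0]>-.085)&(L[...,0]<-.0)&(abs(L[...,2])<.02)&(L[...,1]>.012)&(L[...,1]<.05)
Q=L[w]; print("wing front",len(Q),np.percentile(Q[:,1],[50,90,98,100]),np.percentile(Q[:,2],[1,50,99]),np.percentile(Q[:,0],[1,50,99]))
# axial histogram of front
for x0 in np.arange(-.08,0,.01):
    q=Q[(Q[:,0]>x0)&(Q[:,0]<=x0+.01)]; 
    if len(q)>3: print(round(x0,3),len(q),q[:,1].max().round(4),q[:,2].min().round(4),q[:,2].max().round(4))
# rotor
Z=P[...,2]; r=(d>0)&(Z>.147)&(Z<.157)&(np.hypot(P[...,0]-.5545,P[...,1]-.0178)<.024)
q=P[r]; print("rotor pts",len(q), cv2.minAreaRect((q[:,:2]*1000).astype(np.float32)))
a=np.deg2rad(57.4);x=np.array([np.cos(a),np.sin(a)]);y=np.array([-x[1],x[0]])
X=(q[:,:2]-[.5545,.0178])@x;Y=(q[:,:2]-[.5545,.0178])@y
print(np.percentile(X,[0,1,99,100]),np.percentile(Y,[0,1,99,100]))
E
```

```text
wing front 1090 [0.0171696  0.02875419 0.02954488 0.02996046] [-0.01199734 -0.00193874  0.00869184] [-0.08310659 -0.062604   -0.03861352]
-0.08 82 0.013 -0.0113 0.0079
-0.07 640 0.03 -0.0119 0.0085
-0.06 188 0.0298 -0.0135 0.0102
-0.05 124 0.0297 -0.0126 0.0093
-0.04 23 0.0296 -0.0109 0.0068
rotor pts 699 ((555.0706176757812, 18.504669189453125), (33.46004104614258, 33.753868103027344), 56.6828727722168)
[-0.0160305  -0.01440285  0.01737823  0.0175519 ] [-0.01689373 -0.01677454  0.01680611  0.01690284]
```

```bash
cat >> h.py <<'E'
def st(t=""):
    s=robot.sense(); print(t,"t%.2f"%s["time"],"p",s["tool_pos"].round(4),"F",s["contact_force"].round(1),"M",s["wrist_torque"].round(2),"op",round(s["opening"],4)); return s
E
python3 - <<'E'
from h import *
f=np.load("at_latch.npz");d=f["d"];T=f["T"];K=f["K"];P=cloud(d,K,T)
s=robot.sense();M=R.from_rotvec(s["eef_rot"]).as_matrix();L=(P-s["tool_pos"])@M
w=(d>0)&(L[...,0]>-.085)&(L[...,0]<-.0)&(abs(L[...,2])<.02)&(L[...,1]>.018)&(L[...,1]<.05)
zc=np.percentile(L[w][:,2],[1,99]); print("wing z",zc)
c=np.array([.5549,.0185]); off=M[:2,2]*(-zc.mean()); print(off)
a=att(np.deg2rad(57-90)); g=c+off
robot.move_l([*g,.175],a,vel=.1); robot.hold(.15); s=st("pre")
e=g-s["tool_pos"][:2]; g2=g+e*.8
for z in (.168,.163,.158,.153):
    robot.move_l([*g2,z],vel=.06); s=st()
    if abs(s["contact_force"][2])>20: break
E
```

```text
wing z [-0.00635013  0.00298907]
[ 0.00141608 -0.00090493]
pre t15.82 p [0.5568 0.0175 0.1758] F [ 0.4 -0.6 -1. ] M [-0.02 -0.05  0.01] op 0.0096
 t16.08 p [0.5555 0.0177 0.1675] F [-0.5 -0.2 -1.6] M [ 0.03 -0.11 -0.03] op 0.0097
 t16.33 p [0.5556 0.0177 0.1624] F [ 0.2 -0.1  0.3] M [-0.05 -0.05 -0.06] op 0.0098
 t16.58 p [0.5556 0.0177 0.1574] F [ 0.1  1.  -1.1] M [-0.03 -0.07  0.03] op 0.0097
 t16.83 p [0.5556 0.0176 0.1524] F [ 0.8  0.3 -1.9] M [-0.02 -0.06  0.02] op 0.0097
```

Going in freely. Continue to the seat, then verify before turning.

```bash
python3 - <<'E'
from h import *
s=st(); g=s["tool_pos"][:2]
for z in (.150,.148,.1465,.145):
    robot.move_l([*g,z],vel=.04); s=st(z)
    if s["contact_force"][2]>8: break
p,d,K,T,i=cam("side"); save(cv2.resize(p[100:300,170:370],(600,600)),"ins_s.png")
E
```

```text
t16.83 p [0.5556 0.0176 0.1524] F [ 0.8  0.3 -1.9] M [-0.02 -0.06  0.02] op 0.0097
0.15 t17.08 p [0.5554 0.0176 0.1497] F [-1.1 -0.3 -0.7] M [-0.05  0.03  0.01] op 0.0099
0.148 t17.33 p [0.5555 0.0177 0.148 ] F [-0.2  0.1 -0.9] M [-0.02 -0.11  0.02] op 0.01
0.1465 t17.58 p [0.5558 0.0177 0.1478] F [-2.8  0.5  5.6] M [ 0.01  0.51 -0.04] op 0.0098
0.145 t17.83 p [0.5559 0.0177 0.1477] F [-4.9  0.6 11.1] M [ 0.03  1.16 -0.02] op 0.0097
```

View pics/ins_s.png

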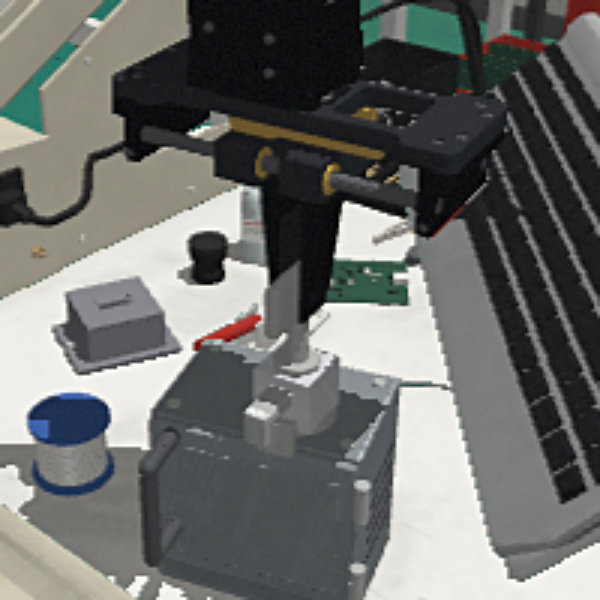

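```bash
python3 - <<'E'
from h import *
s=st(); g=s["tool_pos"][:2]; k=.00085
a0=-33.
kc=g-k*np.array([np.cos(np.deg2rad(a0)),np.sin(np.deg2rad(a0))])
for a in list(np.arange(-45,-116,-14))+[-119,-123,-126]:
    r=np.deg2rad(a); pos=kc+k*np.array([np.cos(r),np.sin(r)])
    robot.move_l([*pos,.1472],att(r),vel=.02 if False else .15); s=st(a)
    M=R.from_rotvec(s["eef_rot"]).as_matrix(); ya=np.rad2deg(np.arctan2(M[1,2],M[0,2])); print("  jaw yaw",ya.round(1))
    if abs(s["wrist_torque"][2])>1.5 or np.hypot(*s["contact_force"][:2])>25: break
E
```

```text
t17.88 p [0.5559 0.0176 0.1477] F [-4.5  0.1 11.4] M [0.07 1.14 0.04] op 0.0097
-45 t18.24 p [0.5562 0.0178 0.1478] F [-0.8  2.2  3.4] M [0.31 0.12 0.02] op 0.0096
  jaw yaw -44.8
-59 t18.63 p [0.5562 0.0176 0.1477] F [-0.9  2.   4.7] M [ 0.4  -0.06  0.  ] op 0.0099
  jaw yaw -58.8
-73 t19.02 p [0.5562 0.0174 0.1478] F [2.  1.9 4.1] M [ 0.48 -0.33 -0.  ] op 0.0102
  jaw yaw -72.8
-87 t19.42 p [0.556  0.0172 0.1478] F [2.7 0.7 4.6] M [ 0.33 -0.59  0.03] op 0.0097
  jaw yaw -86.8
-101 t19.81 p [0.5558 0.017  0.1477] F [4.8 0.2 4.6] M [ 0.24 -0.78 -0.01] op 0.0099
  jaw yaw -100.8
-115 t20.20 p [0.5555 0.017  0.1478] F [4.3 0.8 5.2] M [ 0.15 -0.77 -0.05] op 0.01
  jaw yaw -114.7
-119 t20.45 p [0.5554 0.017  0.1477] F [ 2.5 -0.2  5.5] M [ 0.16 -0.72  0.01] op 0.0098
  jaw yaw -118.7
-123 t20.70 p [0.5553 0.017  0.1477] F [3.2 0.4 5.6] M [ 0.12 -0.7  -0.01] op 0.0096
  jaw yaw -122.7
-126 t20.95 p [0.5552 0.017  0.1477] F [3.4 0.1 5.1] M [ 0.13 -0.69  0.21] op 0.0094
  jaw yaw -125.6
```

```bash
python3 - <<'E'
from h import *
s=st(); g=s["tool_pos"][:2]
for a in (-128,-130,-132):
    robot.move_l([*g,.1472],att(np.deg2rad(a)),vel=.1); s=st(a)
    M=R.from_rotvec(s["eef_rot"]).as_matrix(); print("  jaw yaw",np.rad2deg(np.arctan2(M[1,2],M[0,2])).round(1))
    if abs(s["wrist_torque"][2])>.7: break
p,d,K,T,i=cam("side"); save(cv2.resize(p[100:300,170:370],(600,600)),"turn_s.png")
E
```

```text
t20.95 p [0.5552 0.017  0.1477] F [3.4 0.1 5.1] M [ 0.13 -0.69  0.21] op 0.0094
-128 t21.20 p [0.5552 0.017  0.1477] F [2.  0.6 6.6] M [ 0.29 -0.35  0.56] op 0.0101
  jaw yaw -127.6
-130 t21.45 p [0.5552 0.0169 0.1477] F [1.2 0.3 7.5] M [ 0.29 -0.34  0.69] op 0.0105
  jaw yaw -129.6
-132 t21.70 p [0.555  0.017  0.1477] F [0.7 0.6 7.6] M [ 0.33 -0.16  0.79] op 0.0108
  jaw yaw -131.6
```

View pics/turn_s.png

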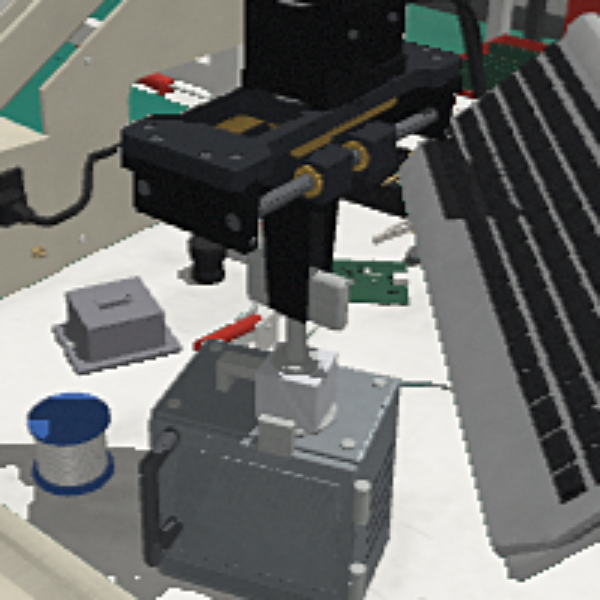

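```bash
python3 - <<'E'
from h import *
g=st()["tool_pos"][:2]; a=att(np.deg2rad(-126))
robot.move_l([*g,.148],a,vel=.1); st("relieved")
robot.grip(.04); st("open")
robot.move_l([*g,.24],vel=.2); st("up")
# go to a viewing pose
robot.movep([.52,-.10,.26],att(np.deg2rad(-25)))
p,d,K,T,i=cam("wrist"); save(cv2.resize(p,(768,576)),"after.png");np.savez("after",p=p,d=d,K=K,T=T)
for l,z in [("latch_mouth",.152),("key_grip",.197),("door_handle",.095),("door_hinge",.095)]:
    for r in robot.place_of(l,"wrist")[:1]: print(l,r["confidence"],r["position"],atz(r["position"],z,K,T))
p,d,K,T,i=cam("side"); save(cv2.resize(p[100:300,170:370],(600,600)),"after_s.png")
st()
P=cloud(np.load("after.npz")["d"],np.load("after.npz")["K"],np.load("after.npz")["T"]).reshape(-1,3)
P=P[np.hypot(P[:,0]-.555,P[:,1]-.018)<.035]
for lo,hi in ((.205,.22),(.146,.157),(.12,.146)):
    q=P[(P[:,2]>lo)&(P[:,2]<hi)]; print(lo,len(q),cv2.minAreaRect((q[:,:2]*1000).astype(np.float32)) if len(q)>5 else None, np.percentile(q[:,2],[50,95]) if len(q) else '')
E
```

```text
t21.75 p [0.555  0.017  0.1478] F [1.3 0.8 7.2] M [ 0.31 -0.24  0.72] op 0.0107
relieved t22.01 p [0.5549 0.0171 0.1478] F [2.7 0.9 4.3] M [ 0.41 -0.53  0.31] op 0.0101
open t22.73 p [0.555 0.017 0.148] F [0.1 0.2 0.1] M [0.08 0.01 0.01] op 0.0399
up t23.34 p [0.5546 0.017  0.2391] F [ 0.2 -0.6 -0.7] M [0.05 0.02 0.02] op 0.0401
latch_mouth 0.59 [234.9, 67.7] [0.55236882 0.01861452 0.152     ]
key_grip 0.59 [234.2, 56.9] [0.55500421 0.0186462  0.197     ]
door_handle 0.85 [196.3, 124.4] [ 0.47854965 -0.01096583  0.095     ]
door_hinge 0.59 [279.1, 99.4] [ 0.58746994 -0.02795344  0.095     ]
 t25.38 p [ 0.52   -0.0999  0.26  ] F [-0.9  0.2  0.5] M [-0.01 -0.04  0.  ] op 0.0398
0.205 911 ((553.6887817382812, 18.111717224121094), (10.262617111206055, 59.36220932006836), 57.57255172729492) [0.2109455  0.21257215]
0.146 612 ((546.2601318359375, 21.23748016357422), (34.014766693115234, 50.78990936279297), 66.97003936767578) [0.15196118 0.15634218]
0.12 879 ((556.2930297851562, 17.250030517578125), (68.45401763916016, 66.63067626953125), 34.799556732177734) [0.12143253 0.14556769]
```

View pics/after.png

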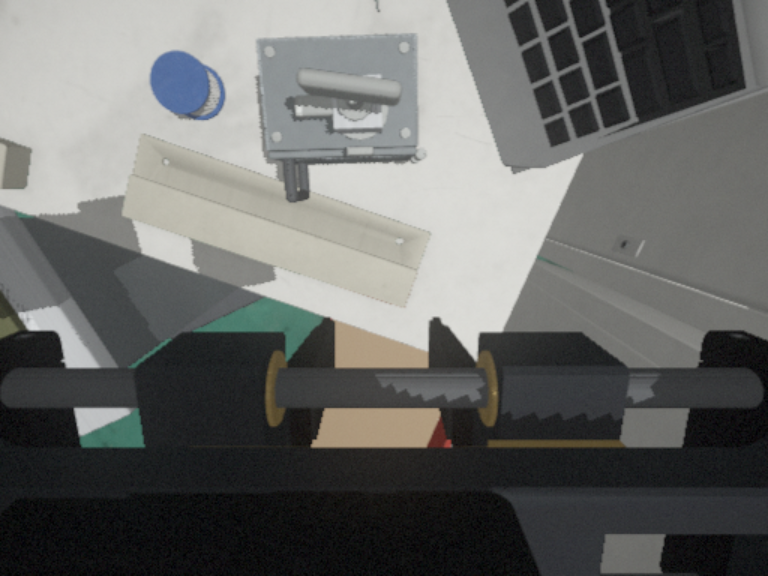

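View pics/after_s.png

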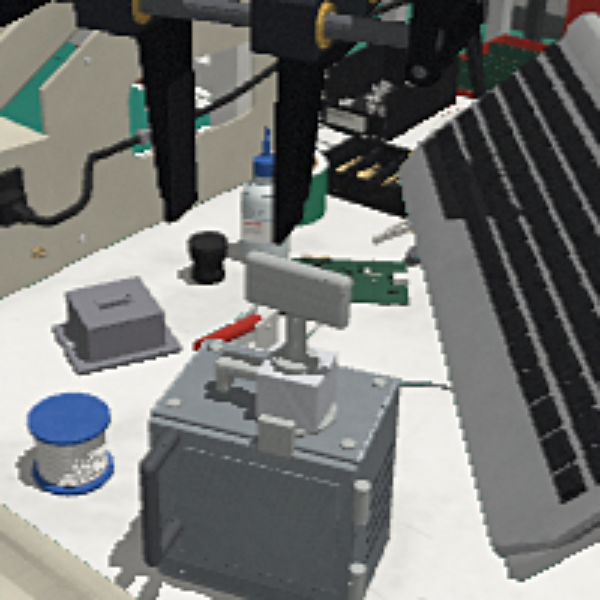

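```bash
python3 - <<'E'
from h import *
for t in ("after","w_box"):
    f=np.load(t+".npz"); d=f["d"]; P=cloud(d,f["K"],f["T"])[d>0]
    a=np.deg2rad(66.9);x=np.array([np.cos(a),np.sin(a)]);y=np.array([-x[1],x[0]])
    c=np.array([.5456,.0345]); X=(P[:,:2]-c)@x;Y=(P[:,:2]-c)@y;Z=P[:,2]
    m=(Z>.116)&(Z<.123)&(abs(X)<.06)&(abs(Y)<.075); print("top extents X",np.percentile(X[m],[.5,99.5]),"Y",np.percentile(Y[m],[.5,99.5]))
    m=(Z>.112)&(Z<.1185)&(X<-.035)&(X>-.06)&(abs(Y)<.065); print("door top X",m.sum(),np.percentile(X[m],[1,50,99]) if m.sum() else '')
    for lo in np.arange(.045,.12,.01):
        m=(Z>lo)&(Z<lo+.01)&(X<-.05)&(X>-.1)&(Y>0)&(Y<.075)
        if m.sum()>3: print(round(lo,3),m.sum(),"X",X[m].min().round(4),X[m].max().round(4),"Y",Y[m].min().round(4),Y[m].max().round(4))
E
```

```text
top extents X [-0.05114969  0.03974165] Y [-0.05910173  0.05956284]
door top X 539 [-0.05915936 -0.04350193 -0.03678399]
0.045 97 X -0.0779 -0.0501 Y 0.0395 0.0494
0.055 25 X -0.0803 -0.0501 Y 0.0397 0.0463
0.065 9 X -0.0788 -0.0705 Y 0.0394 0.0441
0.075 9 X -0.0798 -0.0717 Y 0.0397 0.0422
0.085 10 X -0.0794 -0.0715 Y 0.0395 0.0419
0.095 11 X -0.08 -0.0726 Y 0.0396 0.0424
0.105 75 X -0.0796 -0.0508 Y 0.0394 0.0494
0.115 133 X -0.0794 -0.05 Y 0.0399 0.0485
top extents X [-0.05126203  0.04003882] Y [-0.05942709  0.059514  ]
door top X 303 [-0.05980241 -0.04343759 -0.03828208]
0.045 33 X -0.0725 -0.0585 Y 0.0397 0.0482
0.055 18 X -0.0754 -0.0584 Y 0.0397 0.0468
0.065 9 X -0.0773 -0.0703 Y 0.0399 0.0453
0.075 8 X -0.0754 -0.0703 Y 0.0398 0.0442
0.085 7 X -0.0764 -0.0709 Y 0.0397 0.0429
0.095 7 X -0.0764 -0.0713 Y 0.0395 0.0416
0.105 39 X -0.0785 -0.0504 Y 0.0395 0.0495
0.115 92 X -0.0781 -0.0513 Y 0.0401 0.0489
```

```bash
cat >> h.py <<'E'
BY=66.9; _a=np.deg2rad(BY); BX=np.array([np.cos(_a),np.sin(_a)]); BYv=np.array([-BX[1],BX[0]]); BC=np.array([.5456,.0345])
HINGE=BC-.0425*BX-.0595*BYv
def hpos(th):
    c,s=np.cos(th),np.sin(th); v=-.033*BX+.104*BYv
    return HINGE+np.array([c*v[0]-s*v[1],s*v[0]+c*v[1]])
E
python3 - <<'E'
from h import *
a=BY-90; h0=hpos(0); print(HINGE,h0,hpos(1.57))
h=h0+.0008*np.array([np.cos(np.deg2rad(a)),np.sin(np.deg2rad(a))])
A=att(np.deg2rad(a))
robot.movep([*h,.16],A); robot.hold(.1); s=st("above")
e=h-s["tool_pos"][:2]
robot.move_l([*(h+e*.8),.08],vel=.2); s=st()
robot.move_l([*(h+e*.8),.043],vel=.1); s=st("down")
robot.grip(0); s=st("grip")
p,d,K,T,i=cam("side"); save(cv2.resize(p[100:300,170:370],(600,600)),"hg_s.png")
E
```

```text
[ 0.58365505 -0.02793647] [ 0.47504649 -0.01748752] [ 0.57311962 -0.13653668]
above t26.08 p [ 0.4778 -0.0188  0.1626] F [ 0.1 -0.8  0.6] M [-0.09 -0.07  0.01] op 0.0398
 t26.63 p [ 0.4752 -0.0176  0.0812] F [ 0.2 -0.2  0.8] M [ 0.03 -0.08  0.01] op 0.0401
down t27.15 p [ 0.4746 -0.0171  0.0436] F [ 0.2 -0.4  0.3] M [-0.05 -0.1   0.  ] op 0.04
grip t27.76 p [ 0.4763 -0.0178  0.0434] F [ 7.6 -3.  -4.9] M [-0.38 -1.07  0.02] op 0.0095
```

View pics/hg_s.png

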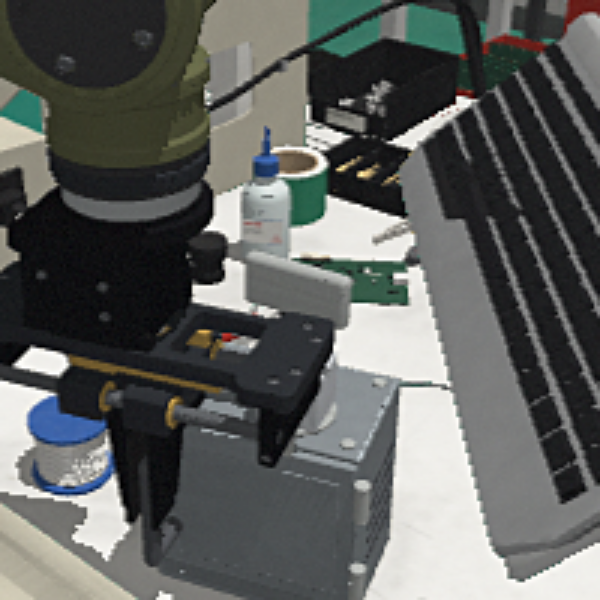

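```bash
python3 - <<'E'
from h import *
from scipy.spatial.transform import Rotation
a0=BY-90
off=1.2e-3  # along jaw
for th in np.append(np.arange(.12,1.56,.12),1.58):
    j=np.deg2rad(a0)+th; pos=hpos(th)+off*np.array([np.cos(j),np.sin(j)])
    robot.move_l([*pos,.0434],att(j),vel=.08)
    s=st(round(th,2))
    if np.linalg.norm(s["contact_force"])>35: print("STOP");break
E
```

```text
0.12 t28.13 p [ 0.4755 -0.031   0.0434] F [-0.7 -0.3  1.1] M [-0.11  0.14 -0.03] op 0.0095
0.24 t28.44 p [ 0.4765 -0.0437  0.0434] F [-1.8 -1.8  2.1] M [-0.19  0.33 -0.01] op 0.0094
0.36 t28.75 p [ 0.479  -0.0563  0.0434] F [-4.3 -2.9  4. ] M [-0.3   0.67  0.01] op 0.0092
0.48 t29.06 p [ 0.4831 -0.0689  0.0434] F [-4.8 -3.9  3.8] M [-0.47  0.74 -0.07] op 0.0093
0.6 t29.37 p [ 0.4886 -0.0808  0.0434] F [-5.2 -3.9  3.6] M [-0.62  0.82 -0.05] op 0.0095
0.72 t29.68 p [ 0.4956 -0.092   0.0434] F [-5.7 -4.8  4.1] M [-0.71  0.84  0.02] op 0.0091
0.84 t29.98 p [ 0.5039 -0.1023  0.0434] F [-5.8 -6.   2.7] M [-0.89  0.8   0.03] op 0.0095
0.96 t30.29 p [ 0.5133 -0.1116  0.0434] F [-6.5 -7.   2.8] M [-1.01  0.77  0.01] op 0.0099
1.08 t30.60 p [ 0.5239 -0.1197  0.0435] F [-4.9 -7.6  2.8] M [-1.13  0.63  0.03] op 0.0098
1.2 t30.91 p [ 0.5354 -0.1263  0.0435] F [-4.1 -8.5  2.3] M [-1.22  0.55  0.01] op 0.0093
1.32 t31.22 p [ 0.5476 -0.1316  0.0435] F [-3.7 -9.7  1.6] M [-1.22  0.37  0.07] op 0.0093
1.44 t31.52 p [ 0.5603 -0.1353  0.0435] F [-2.2 -8.8  0.9] M [-1.33  0.27  0.04] op 0.0096
1.58 t31.87 p [ 0.5755 -0.1377  0.0435] F [-1.4 -9.1 -0.8] M [-1.31  0.08  0.06] op 0.0095
```

```bash
python3 - <<'E'
from h import *
g=st()["tool_pos"][:2]
robot.grip(.035); st("open")
robot.move_l([*g,.20],vel=.2); st("up")
robot.movep([.45,-.22,.28],att(np.deg2rad(-25)))
p,d,K,T,i=cam("wrist"); save(cv2.resize(p,(768,576)),"fin_w.png");np.savez("fin",p=p,d=d,K=K,T=T)
for l,z in [("latch_mouth",.152),("key_grip",.197),("door_handle",.095),("door_hinge",.095)]:
    for r in robot.place_of(l,"wrist")[:1]: print(l,r["confidence"],r["position"],atz(r["position"],z,K,T))
P=cloud(d,K,T)[d>0]
q=P[(P[:,2]>.108)&(P[:,2]<.122)&(P[:,1]<-.04)&(np.hypot(P[:,0]-.56,P[:,1]+.09)<.08)]; print(len(q),cv2.minAreaRect((q[:,:2]*1000).astype(np.float32)))
q=P[(np.hypot(P[:,0]-.555,P[:,1]-.018)<.035)]; 
w=q[(q[:,2]>.2)&(q[:,2]<.22)]; print("wing",len(w),cv2.minAreaRect((w[:,:2]*1000).astype(np.float32)),np.median(w[:,2]))
for n in ("side","top"):
    p,d,K,T,i=cam(n); save(cv2.resize(p[80:320,110:430],(800,600)),"fin_"+n+".png")
    for l in ("spool","bottle","loupe","board"):
        for r in robot.place_of(l,n)[:1]: print(n,l,round(r["confidence"],2),np.round(atz(r["position"],0,K,T),4))
st()
E
```

```text
t31.87 p [ 0.5755 -0.1377  0.0435] F [-1.4 -9.1 -0.8] M [-1.31  0.08  0.06] op 0.0095
open t32.53 p [ 0.5747 -0.1354  0.0434] F [0.3 0.5 0.3] M [ 0.06 -0.15  0.03] op 0.0349
up t33.47 p [ 0.5746 -0.1374  0.1983] F [-0.1 -0.2  0.5] M [ 0.08 -0.2  -0.01] op 0.0353
door_handle 0.72 [314.2, 70.2] [ 0.57519432 -0.13321081  0.095     ]
617 ((571.5068969726562, -101.50001525878906), (93.23014831542969, 39.89265441894531), 67.78443145751953)
wing 0 ((0.0, 0.0), (0.0, 0.0), 0.0) nan
side spool 0.79 [0.4138 0.1081 0.    ]
side bottle 0.97 [0.5583 0.4102 0.    ]
side loupe 0.64 [0.5075 0.3761 0.    ]
side board 0.67 [0.6217 0.347  0.    ]
top spool 0.69 [0.4194 0.1272 0.    ]
top bottle 0.77 [0.5565 0.4036 0.    ]
top loupe 0.65 [0.512  0.3699 0.    ]
top board 0.73 [0.6334 0.37   0.    ]
 t35.46 p [ 0.45   -0.22    0.2801] F [ 0.3  0.5 -0.4] M [-0.04 -0.06 -0.02] op 0.0353
  return _methods._mean(a, axis=axis, dtype=dtype,
  ret = ret.dtype.type(ret / rcount)
```

View pics/fin_w.png

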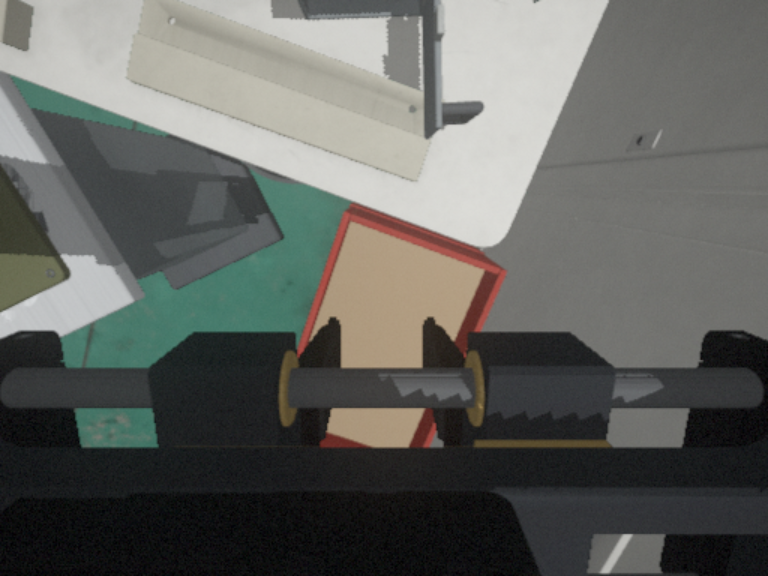

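View pics/fin_side.png

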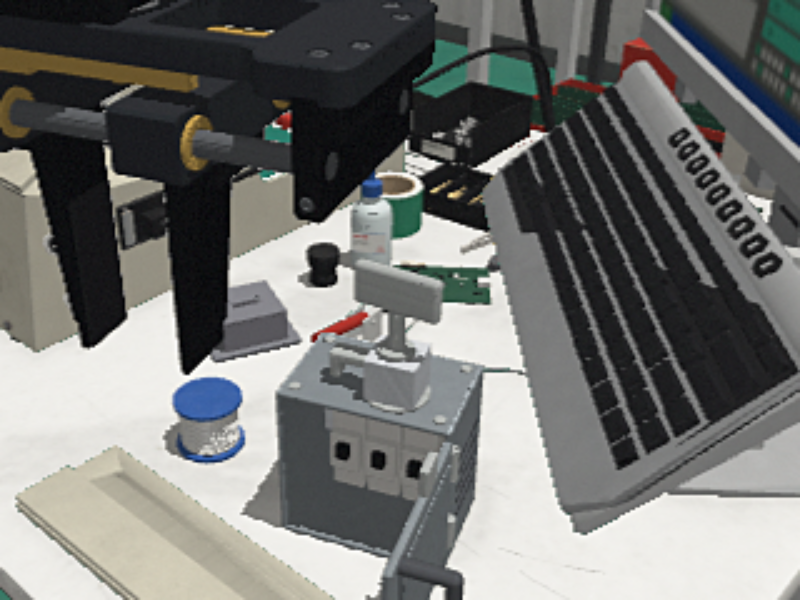

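View pics/fin_top.png

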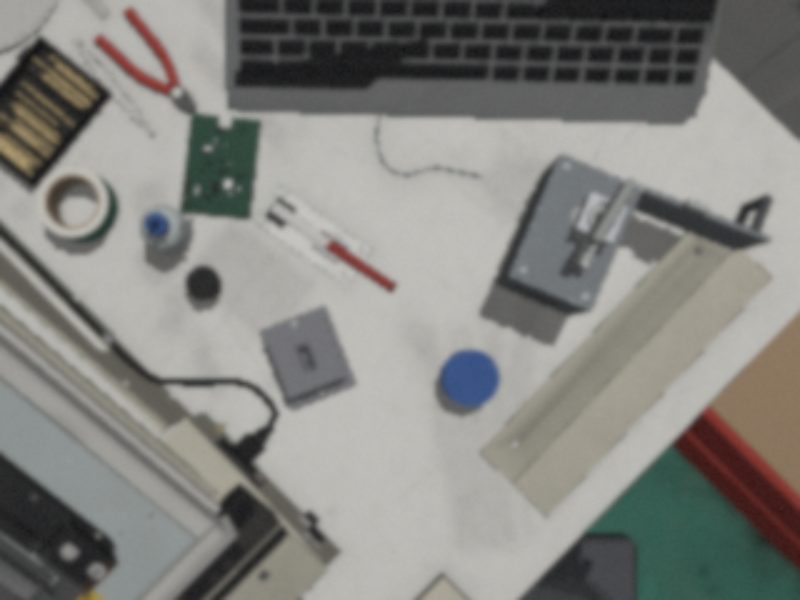

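```bash
python3 - <<'E'
from h import *
st(); robot.job_done()
E
```

```text
t35.46 p [ 0.45   -0.22    0.2801] F [ 0.3  0.5 -0.4] M [-0.04 -0.06 -0.02] op 0.0353
the job is handed in; nothing more can be done
```

The control box is unlocked with the key left standing in the latch, and its door is open to about a right angle. I handed the job in at 35.5 s of the 56 s allowed.

**What I did:** I took the key from its stand and fitted it until the shoulder seated. I then turned it clockwise until the torque rose against the stop. After releasing the key I gripped the door handle and swung the door to about 1.57 rad, then backed the arm clear.

**Last checks:**
- **Latch:** the wrist camera after the turn put the rotor at 67°, against a box yaw of 66.9° (modulo a quarter turn). The side picture shows the tongue lying along the box top.
- **Key:** its top was 211–212 mm above the bench after release, which matches fully seated. It still stands in the final side and top pictures.
- **Door:** the handle was seen at (0.575, -0.133), against a computed (0.573, -0.137) for a right angle. The largest force reading between moves was about 12 N.
- **Spool, bottle, loupe and board:** they look unmoved in the final pictures. The network positions of the bottle and loupe agree with the first ones to about 1 cm.
    - The spool's top-camera position read 7 mm different from the start, which I put down to network scatter.
    - The board also matched in the top view. Its side-view position was about 2.5 cm off that, and there was no earlier side reading to compare it with.

**Disagreements:**
- **Tool point:** the first grasp closed on nothing, above the key, without disturbing it. The wrist and side cameras both showed the fingertips about 37 mm short of the reported TCP. I corrected for that and the second grasp held.
- **Final key check:** the last wrist-camera check of the key gave no reading, because the latch was outside that view. The final state of the key therefore rests on the side and top pictures and the earlier measurement.

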